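# Load a label roll on the pharmacy dispenser

## Robot

A 6-joint arm with a two-finger parallel gripper is mounted at the origin on the work surface. World frame = base frame: x ahead of the robot, y to its left, z up, the work surface at z = 0. Lengths are in m, angles in rad, forces in N, time in s.
With the tool pointing down it reaches from about 0.25 to 0.775 m from the base axis. Payload 4 kg.
Tool frame: the origin (TCP) lies at the very end of the fingers, on their centre line; the grasp point (between the pads) lies 19 mm behind it; z points along the fingers, y is the direction in which the jaws open and shut (so a half turn about z gives the same grasp; the last joint's range is limited). The gripper opens to 94 mm and grips with 3 to 60 N. Pads are 16 mm wide; open, the fingers measure 119 mm over their backs; the gripper's body (75 mm by 177 mm) begins 78 mm behind the grasp point.
Start: joints at [-1.246, 0.087, 1.371, -0, 1.684, -0.103], TCP at [0.228, -0.5, 0.206] pointing down, gripper open.
Joint ranges: [-3.1, 3.1], [-0.76, 2.03], [0.27, 2.55], [-1.08, 4.22], [0.17, 2.65], [-2.57, 2.57]. Speed limits (rad/s): [2.79, 2.79, 3.14, 3.14, 3.14, 3.14].

## Interface

Orientations are given as a unit quaternion [w, x, y, z].
In Python, from bench import get_obs, capture, camera_params, hand_in gives the robot as it stands.
- The arm moves only by the tool jog_arm, never from a script. Its argument "steps" is a list of rows, each a list of 2 entries, a list of its own where there are three numbers: the shift along the tool's x, y, z in units of 40 mm (1.0 is 40 mm), then the turn, a rotation vector about the tool's x, y, z in units of 5 degrees (1.0 is 5 degrees). In form: [[[dx, dy, dz], [rx, ry, rz]], ...]. A call has 1 to 5 rows; each row is the pose to reach, as a shift and turn from the pose commanded when the call began, along the tool's axes at that moment; what a row does not reach only later rows make up. A row lasts 1/12 s, in which the tool goes at most 41.7 mm and 7.16 degrees, less where a joint would pass 70% of its speed; a pose out of reach is approached as far as the arm can. A call with a gripper value outside its range is refused whole. "jaw" is the gripper's target within -1 to 1 (fully open at 1, half-way at 0, shut at -1), set as the call begins (left out, the last holds). The fingers move at their own pace and stop on an object; "newtons" is the grip in N (left out, the last holds). Time passes only in rows, so rows that repeat a pose let the fingers close. It gives the time, the measured TCP pose, the force and the opening at its end, in the units of the state.
- get_obs(): the state, without advancing time (a new reading comes with each control period).
- capture(name): name is "side" or "top" or "wrist"; returns (picture, depth): 400x640x3 uint8, red, green, blue; 400x640 float32, m along the optical axis (not along the pixel's ray), 0 where there is no reading.
- camera_params(name): a dict with "camera_matrix" (3x3 intrinsics, pixels), "distortion" ([k1, k2, p1, p2, k3] as OpenCV has them; the pictures are not rectified), "pose" (4x4, takes a point from camera to world coordinates). Camera axes: x right, y down, z forward; pixel columns grow to the right and rows downward; lengths in m; the calibration is good to about 2 mm. A picture is of the moment at which its call begins: read the wrist's pose just before it. camera_params takes no time and is no camera call; for the wrist camera it gives the pose at the moment of the call.
- hand_in(): hands the job in, once; it reports no verdict.
The state is a dict: "time": time; "q": joint angles; "qd": joint speeds; "joint_torque": joint torques, N m; "ee_pos": TCP position; "ee_rot": TCP orientation; "contact_force": force on the tool from outside, world axes, zero at the start; "ft_torque": the same for the moment, N m; "opening": opening from 0.0 (shut) to 1.0 (fully open).
Only numpy, scipy, OpenCV 4.12 (cv2) and the standard library are available. Lean on these libraries where they do the work, as an engineer would, in place of code of your own. Each camera call takes 0.05 s, during which the arm holds its last target. There are 200 camera calls.

## Task

Thread the wide label roll onto the dispenser's horizontal rod, in as far as the round flange, then push the square end cap onto the rod's free end as far as it will go, and let go. Leave the narrow label roll in its cradle.

Things in the scene. Friction and masses are not known exactly. Their poses are not given: they have to be found in the camera images.
- rod_tip (a point): Centre of the free end of the dispenser's level steel rod (14 mm thick, axis 150 mm above the counter; fixed, place varies). +y runs along the rod from free end to root, z up. The rod is 120 mm long, ending at a round 54 mm flange (the stop) on a 40 mm wide post below; nothing stands higher than the flange. Base plate 8 mm thick, 110 mm wide.
- wide_roll_center (a point): Centre of the wide label roll: white paper cylinder, 60 mm outer diameter, 60 mm wide, through hole 38 mm in diameter (brown core) along its y axis, 0.12 kg. It lies with its axis level, 49 mm above the counter, in a fixed grey cradle 44 mm across and 22 mm high; grip it across its diameter from above. +y faces roughly the rod's +y.
- end_cap_center (a point): Centre of the end cap: square grey plastic block, 50 x 50 x 50 mm, 0.08 kg, on the counter (centre 25 mm up). A round blind hole 32 mm in diameter, 44 mm deep, opens centrally in its +y face, along y, level; the -y face is closed, with a thin steel disc. At the start +y is within 35 degrees of the rod's +y: it need not be turned round.
- narrow_roll_center (a point): Centre of the narrow label roll, a bystander: as the wide roll (60 mm outer diameter, 38 mm hole along y) but only 25 mm wide, in an identical cradle. Either roll may be in either place.
Things that resemble listed ones, but are neither listed nor needed, are in the scene too. Leave any blue or red look-alike of the part that bears end_cap_center alone.

How it is judged:
On the way, in this order (a step that is already met when the one before it is completed fails the run):
1. the wide roll is threaded wholly onto the rod (y of wide_roll_center in the frame of rod_tip between 0.04 and 0.1 m and x of wide_roll_center in the frame of rod_tip between -0.016 and 0.016 m and z of wide_roll_center in the frame of rod_tip between -0.018 and 0.016 m and angle between the y axis of wide_roll_center and the y axis of rod_tip, either way round below 0.26 rad), for 0.2 s.
2. the end cap is pushed home on the rod's end, outside the roll (y of end_cap_center in the frame of rod_tip between 0.009 and 0.03 m and x of end_cap_center in the frame of rod_tip between -0.014 and 0.014 m and z of end_cap_center in the frame of rod_tip between -0.014 and 0.014 m and angle between the y axis of each of end_cap_center, wide_roll_center and the y axis of rod_tip, either way round below 0.26 rad and y of wide_roll_center in the frame of rod_tip between 0.058 and 0.1 m and x of wide_roll_center in the frame of rod_tip between -0.016 and 0.016 m and z of wide_roll_center in the frame of rod_tip between -0.018 and 0.016 m), for 0.2 s.
At the end, for the whole second after the job is handed in: The wide roll hangs on the rod, its centre at least 58 mm in from the free end; the end cap is on the free end, at least 34 mm of its 44 mm hole over the rod; both within 15 degrees of the rod's line and at rest (below 30 mm/s); the narrow roll within 30 mm of its start (all of step 2 and linear speed of each of wide_roll, end_cap below 0.03 m/s and distance of narrow_roll_center from where it was at the start of the episode below 0.03 m); the robot touches nothing.
It fails at once if the narrow roll is moved more than 30 mm (distance of narrow_roll_center from where it was at the start of the episode above 0.03 m).
It also fails if it takes over 48 s, if anything falls off the work surface, if the arm or the gripper's body presses on something with over 40 N, if the wrist force passes 120 N, or if a joint passes its speed limit or range.

## Working session

There is one attempt and no reset: what is moved stays moved. The work goes in short steps, Python scripts to look and compute and a tool call to move; the robot and the scene stay as the last step left them, time stands still between calls to the robot, and variables do not carry over. Pictures are saved under pics/ and viewed, about 8 in all and at most 12, crops included, and the job is handed in when it is done.

Besides the shell and the picture viewer there is one more tool, called after "Emit:" as name(argument=value, ...), one argument or row to a line, values as JSON. jog_arm: Moves the arm, as the interface text tells. Its arguments: {"type":"object","properties":{"steps":{"type":"array","items":{"type":"array"}},"jaw":{"type":"number"},"newtons":{"type":"number"}},"required":["steps"]}

```bash
mkdir -p pics; ls
python3 - <<'E'
from bench import *
import cv2,numpy as np
o=get_obs();print(o)
for n in("top","side"):
    p,d=capture(n);cp=camera_params(n);print(n,cp)
    np.savez(f"{n}0.npz",p=p,d=d,K=cp["camera_matrix"],D=cp["distortion"],T=cp["pose"])
    cv2.imwrite(f"pics/{n}0.png",p[:,:,::-1])
E
```

```text
pics
{'time': 0.0, 'q': array([-1.24608339e+00,  8.79316676e-02,  1.37224462e+00,  5.80536684e-06,
        1.68361760e+00, -1.03109091e-01]), 'qd': array([ 0.00113776,  0.00105241,  0.00049832,  0.00058089,  0.00202401,
       -0.00150773]), 'joint_torque': array([-1.26772062e-03, -3.40186429e+01, -3.02429581e+01,  7.17540015e-02,
        3.30685882e-02, -1.86021894e-04]), 'ee_pos': array([ 0.22800425, -0.4999025 ,  0.20432184]), 'ee_rot': array([-1.09418835e-03,  9.77207487e-01,  2.12283576e-01, -1.18834387e-04]), 'contact_force': array([ 0.26396158, -0.36630386, -1.01650382]), 'ft_torque': array([ 0.01084487,  0.05416351, -0.00195255]), 'opening': 1.0008726057403057}
top {'camera_matrix': array([[469.63733128,   0.        , 317.93715502],
       [  0.        , 469.63733128, 200.9416221 ],
       [  0.        ,   0.        ,   1.        ]]), 'distortion': array([-0.00178449,  0.        ,  0.        ,  0.        ,  0.        ]), 'pose': array([[-0.02175047, -0.98285328,  0.183102  ,  0.32605111],
       [-0.99959281,  0.02476233,  0.01417859, -0.08895564],
       [-0.01846951, -0.18271905, -0.98299167,  1.0896174 ],
       [ 0.        ,  0.        ,  0.        ,  1.        ]])}
side {'camera_matrix': array([[424.92309359,   0.        , 316.76509396],
       [  0.        , 424.92309359, 190.89677868],
       [  0.        ,   0.        ,   1.        ]]), 'distortion': array([-0.03726207,  0.        ,  0.        ,  0.        ,  0.        ]), 'pose': array([[-0.97826835, -0.13799747,  0.15475056,  0.37929722],
       [-0.20651757,  0.71502031, -0.66790453,  0.51339438],
       [-0.01848066, -0.68534857, -0.72798064,  0.75516019],
       [ 0.        ,  0.        ,  0.        ,  1.        ]])}
```

View pics/top0.png

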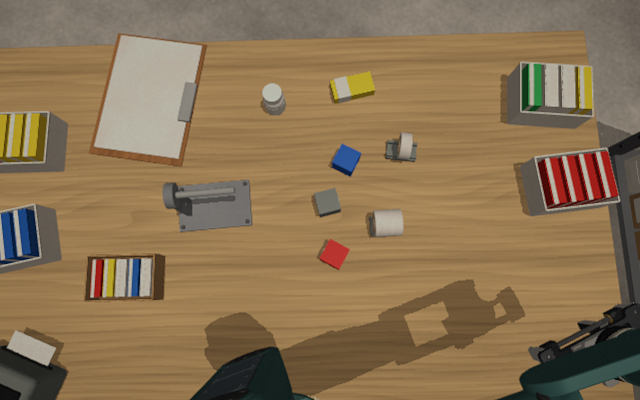

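View pics/side0.png

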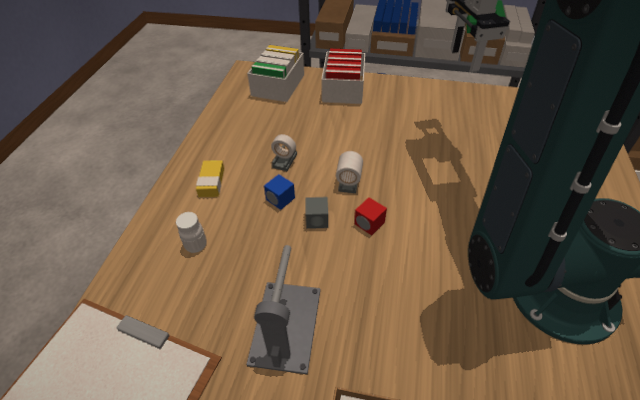

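The top view shows the rod running from its free end near (233,190) to the flange at (171,195), the wide roll at (386,222), the narrow roll at (404,146) and the grey cap at (327,202). The blue and red look-alikes are at (346,160) and (334,254). The side view confirms this layout: the cap hole faces the dispenser and nothing stands between the rolls and the rod.

```bash
cat > h.py <<'E'
import cv2,numpy as np
from bench import *
def cloud(p,d,K,D,T):
    h,w=d.shape;u,v=np.meshgrid(np.arange(w),np.arange(h))
    n=cv2.undistortPoints(np.stack([u,v],-1).reshape(-1,1,2).astype(np.float64),K,D).reshape(h,w,2)
    P=np.dstack([n[...,0]*d,n[...,1]*d,d]);W=P@T[:3,:3].T+T[:3,3];W[d==0]=np.nan
    return W
def load(n):
    f=np.load(n);return f["p"],cloud(*[f[k] for k in("p","d","K","D","T")])
def snap(n):
    cp=camera_params(n);p,d=capture(n);return p,cloud(p,d,cp["camera_matrix"],cp["distortion"],cp["pose"])
def sel(W,x,y,z):
    W=W.reshape(-1,3);m=np.all((W>[x[0],y[0],z[0]])&(W<[x[1],y[1],z[1]]),1);return W[m]
def rect(P):
    c,s,a=cv2.minAreaRect((P[:,:2]*1000).astype(np.float32));return np.round(c,1),np.round(s,1),round(a,1),len(P),np.round(np.percentile(P[:,2],[2,50,98])*1000,1)
E
python3 - <<'E'
from h import *
for n in("top","side"):
    p,W=load(n+"0.npz");print(n)
    if n=="top":
        for nm,(u,v) in dict(tip=(232,190),fl=(171,195),wide=(386,222),cap=(327,202),nar=(404,146),table=(300,150)).items(): print(nm,W[v,u].round(3))
        w,c,t,f,nr=[W[v,u] for u,v in((386,222),(327,200),(215,192),(171,190),(404,142))]
    r=lambda q,k,b:sel(W,(q[0]-b,q[0]+b),(q[1]-b,q[1]+b),k)
    print("wide",rect(r(w,(.06,.09),.055)),"cap top",rect(r(c,(.046,.056),.04)),"nar",rect(r(nr,(.06,.09),.03)))
    rod=r(t,(.135,.165),.08);print("rod+flange",rect(rod))
    fl=sel(W,(f[0]-.06,f[0]+.06),(f[1]-.03,f[1]+.03),(.165,.2));print("flange",rect(fl))
    R=rod[rod[:,1]<f[1]-.03];R=R[R[:,2]>(.147 if n=="side" else .152)];print("rod",rect(R),R[:,1].min(),R[:,1].max())
    k=np.polyfit(R[:,1],R[:,0],1);print("x=a*y+b",k)
E
```

```text
top
tip [0.527 0.099 0.155]
fl [0.516 0.218 0.174]
wide [ 0.465 -0.221  0.076]
cap [ 0.516 -0.094  0.053]
nar [ 0.635 -0.27   0.076]
table [ 0.654 -0.033  0.002]
wide (array([ 468.1, -225.8]), array([56. , 60.6]), 1.0, 684, array([61.2, 74.9, 80.7])) cap top (array([521. , -93.6]), array([51.3, 49.7]), 12.6, 482, array([46.7, 50.2, 54.4])) nar (array([ 644.8, -273.4]), array([25.4, 56.9]), 83.5, 272, array([61.3, 74.8, 80.2]))
rod+flange (array([526. , 156.5]), array([ 24.2, 120. ]), 9.1, 389, array([150.2, 155.8, 159.3]))
flange (array([521.2, 226. ]), array([44.3, 20.4]), 3.1, 237, array([165.7, 173.8, 179.3]))
rod (array([526.8, 142.5]), array([13.6, 90.4]), 3.8, 276, array([152.5, 155.9, 159.3])) 0.09718997341350176 0.18729570679016017
x=a*y+b [-0.06909134  0.53612999]
side
wide (array([ 469.7, -225.2]), array([54.9, 63.5]), 1.1, 453, array([61.4, 73.3, 78.7])) cap top (array([522.5, -91.7]), array([49.6, 51.4]), 11.3, 400, array([46.8, 49.1, 51.9])) nar (array([ 645.3, -272.8]), array([29.7, 50.9]), 79.4, 190, array([60.7, 72.5, 79.3]))
rod+flange (array([527.9, 153.1]), array([ 14.1, 110.4]), 4.0, 473, array([149.8, 155.2, 157.9]))
flange (array([522.3, 228.3]), array([44.4, 21. ]), 3.9, 399, array([165.7, 172.8, 177.3]))
rod (array([528.6, 142.8]), array([14.1, 89.9]), 4.0, 377, array([149.8, 155.2, 157.8])) 0.09760328241708316 0.1874312600672503
x=a*y+b [-0.06581654  0.53693883]
```

Both cameras agree to about 2 mm:

| Item | Position (x, y) | Yaw |
|---|---|---|
| Rod tip | (0.530, 0.097) | +3.9° |
| Wide roll | (0.469, -0.2255) | +1° |
| Cap | (0.522, -0.093) | +12° |

I'm setting out towards the wide roll.

Emit:
jog_arm(
  steps=[
    [[4.15, -1.9, 0], [0, 0, -6.6]],
    [[4.15, -1.9, 0], [0, 0, -6.6]],
    [[4.15, -1.9, 0], [0, 0, -6.6]],
    [[4.15, -1.9, 0], [0, 0, -6.6]],
    [[4.15, -1.9, 0], [0, 0, -6.6]],
  ],
  jaw=1,
  newtons=20,
)

```text
time: 0.52
ee_pos: [0.35, -0.3585, 0.2052]
ee_rot: [-0.001, 0.874, 0.485, 0.001]
contact_force: [-0.1, -1.0, -0.3]
opening: 0.999
```

```bash
cat >> h.py <<'E'
from scipy.spatial.transform import Rotation as Ro
def go(x,y,z,yaw):
    "yaw: heading (deg) of the held part's +y; tool x points along it"
    o=get_obs();w=o["ee_rot"];R=Ro.from_quat([w[1],w[2],w[3],w[0]])
    a=np.radians(yaw+90);X=np.array([np.cos(a),np.sin(a),0]);Z=np.array([0,0,-1.])
    G=Ro.from_matrix(np.c_[X,np.cross(Z,X),Z])
    d=R.inv().apply(np.array([x,y,z])-o["ee_pos"])/.04
    r=np.degrees((R.inv()*G).as_rotvec())/5
    print("t",round(o["time"],2),"pos",o["ee_pos"].round(4),"F",o["contact_force"].round(1),"open",round(o["opening"],3),"q",o["q"].round(2),"\n shift",d.round(2),"turn",r.round(2))
E
python3 -c "
from h import *
go(.469,-.2255,.14,1)"
```

```text
t 0.52 pos [ 0.35   -0.3585  0.2052] F [-0.1 -1.  -0.3] open 0.999 q [-0.91 -0.02  1.48  0.    1.68 -0.35] 
 shift [4.39 0.76 1.64] turn [ 0.01 -0.03 -6.59]
```

Emit:
jog_arm(
  steps=[
    [[4.4, 0.75, 1.6], [0, 0, -6.6]],
    [[4.4, 0.75, 1.6], [0, 0, -6.6]],
    [[4.4, 0.75, 1.6], [0, 0, -6.6]],
    [[4.4, 0.75, 1.6], [0, 0, -6.6]],
    [[4.4, 0.75, 1.6], [0, 0, -6.6]],
  ],
)

```text
time: 0.93
ee_pos: [0.4685, -0.2263, 0.1391]
ee_rot: [-0.002, 0.701, 0.713, 0.0]
contact_force: [0.6, -0.2, 0.1]
opening: 1.001
```

Run:
```python
from h import *
go(.469,-.2255,.031,1)
p,W=snap("wrist");cv2.imwrite("pics/w1.png",p[:,:,::-1])
print(rect(sel(W,(.41,.53),(-.28,-.17),(.06,.09))))
P=sel(W,(.41,.53),(-.28,-.17),(.07,.09));print(rect(P))
```

```text
t 0.93 pos [ 0.4685 -0.2263  0.1391] F [ 0.6 -0.2  0.1] open 1.001 q [-0.56  0.05  1.55  0.    1.55 -0.58] 
 shift [0.01 0.02 2.7 ] turn [-0.02 -0.04 -0.  ]
(array([ 467.8, -227. ]), array([54.5, 60.6]), 2.0, 4255, array([61.3, 74.4, 78.2]))
(array([ 467.5, -227.3]), array([41.2, 59.9]), 2.2, 3174, array([70.4, 75.8, 78.3]))
```

View pics/w1.png

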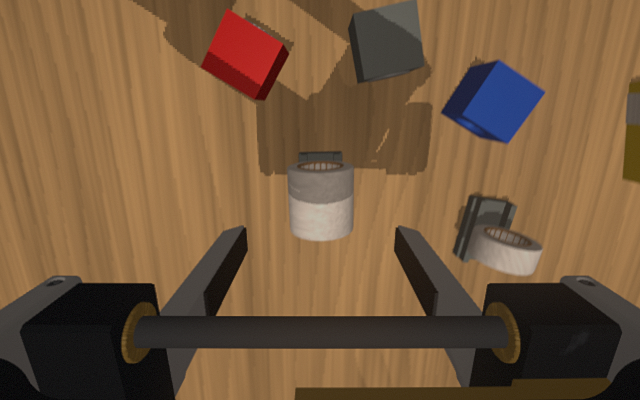

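The wrist view shows the wide roll at (320,200), centred between the open fingers. The narrow roll at (500,235) is well clear. Descend and grip.

Emit:
jog_arm(
  steps=[
    [[0, 0, 0.9], [0, 0, 0]],
    [[0, 0, 1.7], [0, 0, 0]],
    [[0, 0, 2.4], [0, 0, 0]],
    [[0, 0, 2.7], [0, 0, 0]],
    [[0, 0, 2.7], [0, 0, 0]],
  ],
)

```text
time: 1.4
ee_pos: [0.4647, -0.2287, 0.0296]
ee_rot: [-0.004, 0.704, 0.71, -0.001]
contact_force: [0.1, -0.1, -0.3]
opening: 0.999
```

Emit:
jog_arm(
  steps=[
    [[0, 0, 0], [0, 0, 0]],
    [[0, 0, 0], [0, 0, 0]],
    [[0, 0, 0], [0, 0, 0]],
    [[0, 0, 0], [0, 0, 0]],
    [[0, 0, 0], [0, 0, 0]],
  ],
  jaw=-0.2,
  newtons=25,
)

```text
time: 1.82
ee_pos: [0.4684, -0.2307, 0.035]
ee_rot: [0.001, 0.704, 0.71, 0.0]
contact_force: [0.3, -0.1, -0.6]
opening: 0.683
```

Emit:
jog_arm(
  steps=[
    [[0, 0, 0], [0, 0, 0]],
    [[0, 0, 0], [0, 0, 0]],
    [[0, 0, 0], [0, 0, 0]],
    [[0, 0, 0], [0, 0, 0]],
  ],
)

```text
time: 2.15
ee_pos: [0.4681, -0.2305, 0.0344]
ee_rot: [0.001, 0.704, 0.71, 0.0]
contact_force: [-0.7, 0.5, 5.2]
opening: 0.62
```

```bash
python3 -c "
from h import *
go(.469,-.2255,.031,1)"
```

```text
t 2.15 pos [ 0.4681 -0.2305  0.0344] F [-0.7  0.5  5.2] open 0.62 q [-0.57  0.12  1.68 -0.    1.34 -0.58] 
 shift [0.13 0.02 0.09] turn [ 0.02  0.01 -0.1 ]
```

Opening 0.62 is about 58 mm, so the roll is held. Lift.

Emit:
jog_arm(
  steps=[
    [[0, 0, -0.5], [0, 0, 0]],
    [[0, 0, -1.2], [0, 0, 0]],
    [[0, 0, -2.0], [0, 0, 0]],
    [[0, 0, -2.6], [0, 0, 0]],
    [[0, 0, -2.6], [0, 0, 0]],
  ],
)

```text
time: 2.57
ee_pos: [0.4702, -0.2316, 0.143]
ee_rot: [0.005, 0.704, 0.71, 0.001]
contact_force: [1.1, 0.1, 0.0]
opening: 0.62
```

```bash
python3 -c "
from h import *
go(.535,.0,.135,3.9)"
```

```text
t 2.57 pos [ 0.4702 -0.2316  0.143 ] F [1.1 0.1 0. ] open 0.62 q [-0.57  0.04  1.54  0.    1.55 -0.58] 
 shift [5.78 1.67 0.18] turn [ 0.09  0.06 -0.68]
```

Emit:
jog_arm(
  steps=[
    [[0.5, 0.15, 0], [0, 0, 0]],
    [[1.3, 0.4, 0], [0, 0, -0.2]],
    [[2.2, 0.65, 0.1], [0, 0, -0.4]],
    [[3.1, 0.9, 0.1], [0, 0, -0.6]],
    [[4.0, 1.15, 0.2], [0, 0, -0.7]],
  ],
)

```text
time: 2.98
ee_pos: [0.5114, -0.0681, 0.1276]
ee_rot: [-0.001, 0.682, 0.731, -0.001]
contact_force: [0.7, 0.6, -1.8]
opening: 0.618
```

Emit:
jog_arm(
  steps=[
    [[0.8, 0.2, 0], [0, 0, 0]],
    [[1.4, 0.4, 0], [0, 0, 0]],
    [[1.75, 0.5, 0], [0, 0, 0]],
    [[1.8, 0.5, 0], [0, 0, 0]],
    [[1.8, 0.5, 0], [0, 0, 0]],
  ],
)

```text
time: 3.4
ee_pos: [0.5259, 0.0042, 0.1274]
ee_rot: [-0.001, 0.681, 0.732, -0.001]
contact_force: [-0.7, -1.0, -0.9]
opening: 0.619
```

Run:
```python
from h import *
p,W=snap("side");cv2.imwrite("pics/s1.png",cv2.resize(p[120:360,180:500,::-1],None,fx=2,fy=2))
go(.534,.03,.135,3.9)
pt,Wt=snap("top");cv2.imwrite("pics/t1.png",pt[:,:,::-1])
for w in(W,Wt):
    b=sel(w,(.45,.62),(-.05,.08),(.10,.185));print(rect(b))
print(np.round(camera_params("side")["pose"][:3,3],3))
```

```text
t 3.45 pos [0.5261 0.0033 0.1279] F [-0.3 -0.6 -1.1] open 0.621 q [-0.1   0.06  1.55 -0.    1.53 -0.17] 
 shift [ 0.65  0.24 -0.18] turn [-0.03  0.    0.03]
(array([527. ,  10.3]), array([83.2, 63.9]), 4.5, 1474, array([118.1, 161.1, 180. ]))Traceback (most recent call last):
  File "<stdin>", line 6, in <module>
  File "h.py", line 15, in rect
    c,s,a=cv2.minAreaRect((P[:,:2]*1000).astype(np.float32));return np.round(c,1),np.round(s,1),round(a,1),len(P),np.round(np.percentile(P[:,2],[2,50,98])*1000,1)
                                                                                                                           ~~~~~~~~~~~~~^^^^^^^^^^^^^^^^^^
    return _quantile_unchecked(
        a, q, axis, out, overwrite_input, method, keepdims, weights)
    return _ureduce(a,
                    func=_quantile_ureduce_func,
    ...<5 lines>...
                    overwrite_input=overwrite_input,
                    method=method)
    r = func(a, **kwargs)
    result = _quantile(arr,
                       quantiles=q,
    ...<2 lines>...
                       out=out,
                       weights=wgt)
    slices_having_nans = np.isnan(arr[-1, ...])
                                  ~~~^^^^^^^^^
IndexError: index -1 is out of bounds for axis 0 with size 0
```

View pics/s1.png

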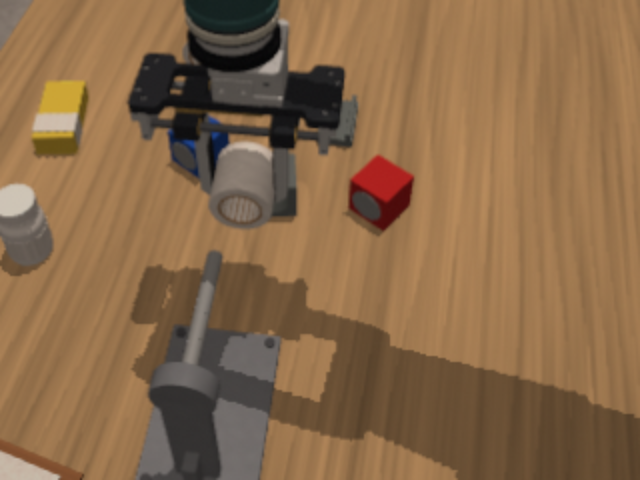

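The side view shows the roll held level at crop (243,190), its hole facing the rod tip at crop (213,258). Next I measure the roll's front face against the rod.

Run:
```python
from h import *
p,W=snap("side")
b=sel(W,(.493,.56),(-.06,.08),(.10,.185))
print("ymax",np.percentile(b[:,1],[50,90,99]))
fy=np.percentile(b[:,1],99)
f=b[b[:,1]>fy-.007];print("face x",np.percentile(f[:,0],[1,99]),"z",np.percentile(f[:,2],[1,99]))
m=b[(b[:,1]<fy-.01)&(b[:,1]>fy-.025)];print("ztop",np.percentile(m[:,2],[95,99]),"x at top",np.median(m[m[:,2]>np.percentile(m[:,2],90),0]))
go(.534,.03,.135,3.9)
```

```text
ymax [0.0199418  0.03788614 0.04007641]
face x [0.49714062 0.55283758] z [0.11523896 0.17117366]
ztop [0.17187182 0.18003726] x at top 0.526743250464982
t 3.55 pos [0.5265 0.0024 0.1287] F [ 0.3 -0.2 -0.8] open 0.62 q [-0.1   0.06  1.55 -0.    1.53 -0.17] 
 shift [ 0.68  0.24 -0.16] turn [-0.02  0.    0.01]
```

Emit:
jog_arm(
  steps=[
    [[0.2, 0.1, -0.1], [0, 0, 0]],
    [[0.5, 0.24, -0.1], [0, 0, 0]],
    [[0.6, 0.24, -0.1], [0, 0, 0]],
    [[0.6, 0.24, -0.1], [0, 0, 0]],
    [[0.6, 0.24, -0.1], [0, 0, 0]],
  ],
)

```text
time: 3.97
ee_pos: [0.5349, 0.0285, 0.1335]
ee_rot: [0.0, 0.682, 0.732, -0.0]
contact_force: [0.2, 0.9, -1.2]
opening: 0.622
```

Run:
```python
from h import *
p,W=snap("side");cv2.imwrite("pics/s2.png",cv2.resize(p[160:320,220:380,::-1],None,fx=3,fy=3))
go(.534,.03,.133,3.9)
b=sel(W,(.500,.567),(-.03,.09),(.10,.185));fy=np.percentile(b[:,1],99)
f=b[b[:,1]>fy-.007];print("face y",fy,"x",np.percentile(f[:,0],[1,99]),"z",np.percentile(f[:,2],[1,99]))
```

```text
t 4.02 pos [0.5348 0.0282 0.1334] F [-0.6  0.1 -1.9] open 0.617 q [-0.05  0.08  1.52 -0.    1.54 -0.12] 
 shift [ 0.05 -0.02  0.01] turn [-0.    0.    0.03]
face y 0.0656819238648004 x [0.50579195 0.5605987 ] z [0.11998964 0.17736469]
```

View pics/s2.png

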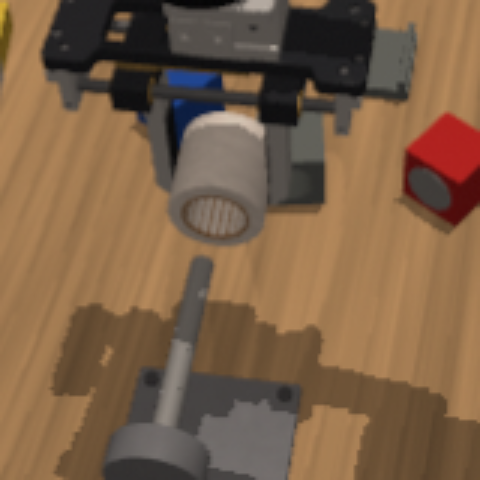

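The picture shows the roll hole at (215,215) in line with the rod tip at (202,265). The face centre measures (0.533, 0.149) in x and z, against a rod axis of (0.532, 0.150). Insert.

Emit:
jog_arm(
  steps=[
    [[0.3, 0, 0], [0, 0, 0]],
    [[0.7, 0, 0], [0, 0, 0]],
    [[1.2, 0, 0], [0, 0, 0]],
    [[1.7, 0, 0], [0, 0, 0]],
    [[2.0, 0, 0], [0, 0, 0]],
  ],
)

```text
time: 4.43
ee_pos: [0.5288, 0.1101, 0.1335]
ee_rot: [-0.0, 0.682, 0.732, 0.0]
contact_force: [-0.5, 0.1, -1.2]
opening: 0.62
```

```bash
python3 -c "
from h import *
go(.5245,.177,.132,3.9)"
```

```text
t 4.43 pos [0.5288 0.1101 0.1335] F [-0.5  0.1 -1.2] open 0.62 q [0.1  0.09 1.51 0.   1.54 0.03] 
 shift [1.68 0.01 0.04] turn [-0.   -0.01  0.03]
```

Emit:
jog_arm(
  steps=[
    [[0.5, 0, 0], [0, 0, 0]],
    [[1.0, 0, 0], [0, 0, 0]],
    [[1.4, 0, 0], [0, 0, 0]],
    [[1.65, 0, 0], [0, 0, 0]],
    [[1.65, 0, 0], [0, 0, 0]],
  ],
)

```text
time: 4.85
ee_pos: [0.5243, 0.1757, 0.1334]
ee_rot: [-0.0, 0.681, 0.732, 0.0]
contact_force: [-0.5, -0.3, -1.2]
opening: 0.624
```

Emit:
jog_arm(
  steps=[
    [[0.0, 0, 0], [0, 0, 0]],
    [[0.0, 0, 0], [0, 0, 0]],
    [[0, 0, 0], [0, 0, 0]],
  ],
)

```text
time: 5.1
ee_pos: [0.5248, 0.1729, 0.1334]
ee_rot: [0.0, 0.682, 0.731, -0.0]
contact_force: [-0.0, -0.3, -1.4]
opening: 0.621
```

Run:
```python
from h import *
go(.5245,.177,.132,3.9)
p,W=snap("side")
b=sel(W,(.49,.555),(.12,.2),(.10,.185));print(np.percentile(b[:,1],[1,50,99]))
t,Wt=snap("top");cv2.imwrite("pics/t2.png",cv2.resize(np.hstack([t[100:300,120:320],p[150:350,180:380]])[:,:,::-1],None,fx=2,fy=2))
```

```text
t 5.1 pos [0.5248 0.1729 0.1334] F [-0.  -0.3 -1.4] open 0.621 q [ 0.22  0.12  1.48 -0.    1.54  0.15] 
 shift [ 0.1  -0.    0.04] turn [-0.    0.01  0.01]
[0.12916025 0.18130905 0.19961226]
```

View pics/t2.png

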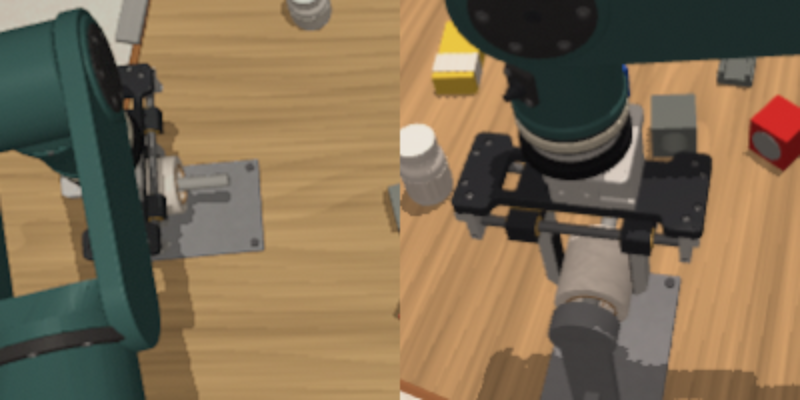

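The roll is threaded, with its outer face just short of the flange (crop 590,300). Nudge it to the flange, lower it onto the rod, then open.

Emit:
jog_arm(
  steps=[
    [[0.1, 0, 0], [0, 0, 0]],
    [[0.14, 0, 0.08], [0, 0, 0]],
    [[0.14, 0, 0.16], [0, 0, 0]],
    [[0.14, 0, 0.25], [0, 0, 0]],
    [[0.14, 0, 0.25], [0, 0, 0]],
  ],
)

```text
time: 5.62
ee_pos: [0.5245, 0.1795, 0.1236]
ee_rot: [0.0, 0.682, 0.731, 0.0]
contact_force: [-0.2, 0.4, -0.4]
opening: 0.619
```

Emit:
jog_arm(
  steps=[
    [[0, 0, 0], [0, 0, 0]],
    [[0, 0, 0], [0, 0, 0]],
    [[0, 0, 0], [0, 0, 0]],
    [[0, 0, 0], [0, 0, 0]],
    [[0, 0, 0], [0, 0, 0]],
  ],
  jaw=1,
)

```text
time: 6.03
ee_pos: [0.5243, 0.1793, 0.1234]
ee_rot: [0.0, 0.682, 0.731, -0.0]
contact_force: [0.4, 0.7, 0.5]
opening: 0.938
```

```bash
python3 -c "
from h import *
go(.5245,.177,.215,3.9)"
```

```text
t 6.03 pos [0.5243 0.1793 0.1234] F [0.4 0.7 0.5] open 0.938 q [ 0.23  0.13  1.49 -0.    1.52  0.16] 
 shift [-0.06  0.   -2.29] turn [-0.    0.    0.02]
```

Emit:
jog_arm(
  steps=[
    [[0, 0, -0.5], [0, 0, 0]],
    [[0, 0, -1.3], [0, 0, 0]],
    [[0, 0, -2.2], [0, 0, 0]],
    [[0, 0, -3], [0, 0, 0]],
    [[0, 0, -3], [0, 0, 0]],
  ],
)

```text
time: 6.45
ee_pos: [0.5273, 0.1801, 0.2521]
ee_rot: [0.004, 0.682, 0.731, 0.006]
contact_force: [0.1, 0.9, 0.9]
opening: 1.0
```

Emit:
jog_arm(
  steps=[
    [[-1, 0, 0], [0, 0, 0]],
    [[-2, 0, 0], [0, 0, -0.4]],
    [[-3, 0, 0], [0, 0, -0.8]],
    [[-4, 0, 0], [0, 0, -1.2]],
    [[-4, 0, 0], [0, 0, -1.6]],
  ],
  jaw=0.55,
)

```text
time: 6.87
ee_pos: [0.5356, 0.0132, 0.2427]
ee_rot: [0.001, 0.632, 0.775, -0.002]
contact_force: [1.3, 1.2, -0.3]
opening: 0.78
```

Run:
```python
from h import *
go(.522,-.093,.13,12)
for n in("side","top"):
    p,W=snap(n)
    b=sel(W,(.48,.57),(.12,.24),(.10,.185))
    print(n,"roll+flange",[ (round(y,3),round(float(np.percentile(q[:,2],97)),4),round(float(np.median(q[q[:,2]>np.percentile(q[:,2],85),0])),4)) for y in np.arange(.13,.24,.01) if len(q:=b[abs(b[:,1]-y)<.005])>10])
    print("cap",rect(sel(W,(.48,.56),(-.13,-.055),(.046,.056))) if n=="side" else "")
```

```text
t 6.87 pos [0.5356 0.0132 0.2427] F [ 1.3  1.2 -0.3] open 0.78 q [-0.08  0.05  1.34 -0.    1.75 -0.28] 
 shift [-2.52 -0.87  2.83] turn [-0.02  0.04 -0.07]
side roll+flange [(np.float64(0.13), 0.1577, 0.5275), (np.float64(0.14), 0.1573, 0.5288), (np.float64(0.15), 0.1636, 0.518), (np.float64(0.16), 0.1672, 0.5283), (np.float64(0.17), 0.1675, 0.5279), (np.float64(0.18), 0.1676, 0.5257), (np.float64(0.19), 0.168, 0.5246), (np.float64(0.2), 0.1676, 0.525), (np.float64(0.21), 0.1674, 0.5244), (np.float64(0.22), 0.1766, 0.5212), (np.float64(0.23), 0.1769, 0.5228)]
cap (array([522.6, -91.9]), array([49.5, 50.9]), 11.0, 405, array([46.7, 49.5, 51.9]))
top roll+flange [(np.float64(0.13), 0.1593, 0.5273), (np.float64(0.14), 0.1588, 0.5275), (np.float64(0.15), 0.1662, 0.523), (np.float64(0.16), 0.1692, 0.5261), (np.float64(0.17), 0.1677, 0.5263)]
cap
```

The roll hangs level, spanning y of about 0.155 to 0.215 against the flange, with its top at 0.168 as it should be. Now the cap.

Emit:
jog_arm(
  steps=[
    [[-0.8, -0.3, 0.8], [0, 0, 0]],
    [[-1.6, -0.6, 1.6], [0, 0, 0]],
    [[-2.5, -0.85, 2.4], [0, 0, 0]],
    [[-2.5, -0.85, 2.8], [0, 0, 0]],
    [[-2.5, -0.85, 2.8], [0, 0, 0]],
  ],
)

```text
time: 7.38
ee_pos: [0.5189, -0.0854, 0.1246]
ee_rot: [-0.006, 0.63, 0.776, -0.003]
contact_force: [-0.9, 1.0, -1.3]
opening: 0.776
```

Emit:
jog_arm(
  steps=[
    [[0, 0, 0], [0, 0, 0]],
    [[0, 0, 0], [0, 0, 0]],
  ],
)

```text
time: 7.55
ee_pos: [0.5241, -0.0837, 0.1331]
ee_rot: [0.001, 0.629, 0.778, 0.001]
contact_force: [0.2, 0.9, -0.2]
opening: 0.775
```

Run:
```python
from h import *
p,W=snap("wrist");cv2.imwrite("pics/w2.png",p[:,:,::-1])
print(rect(sel(W,(.47,.57),(-.135,-.05),(.046,.056))))
go(.522,-.0925,.012,11.7)
```

```text
(array([520.2, -95. ]), array([49.2, 50.7]), 13.2, 2902, array([47.9, 49.4, 50.7]))
t 7.6 pos [ 0.5246 -0.0838  0.1339] F [0.2 0.3 0.1] open 0.777 q [-0.27  0.07  1.53  0.    1.54 -0.48] 
 shift [-0.2  -0.12  3.05] turn [0.04 0.01 0.08]
```

View pics/w2.png

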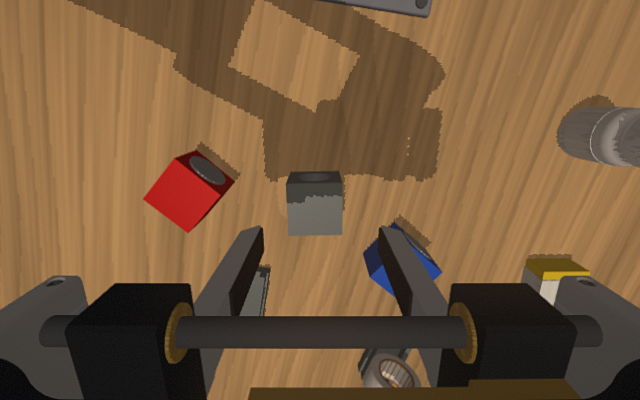

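The wrist view shows the grey cap at (315,205) between the fingers, its hole facing the rod. The blue block at (402,258) sits behind and outside the finger's path.

Emit:
jog_arm(
  steps=[
    [[-0.25, -0.13, 0.6], [0, 0, 0]],
    [[-0.25, -0.13, 1.4], [0, 0, 0]],
    [[-0.25, -0.13, 2.2], [0, 0, 0]],
    [[-0.25, -0.13, 2.8], [0, 0, 0]],
    [[-0.25, -0.13, 3.05], [0, 0, 0]],
  ],
)

```text
time: 8.02
ee_pos: [0.5194, -0.0943, 0.0079]
ee_rot: [-0.001, 0.629, 0.778, -0.0]
contact_force: [-1.1, 0.5, -0.7]
opening: 0.774
```

Emit:
jog_arm(
  steps=[
    [[0, 0, 0], [0, 0, 0]],
    [[0, 0, 0], [0, 0, 0]],
    [[0, 0, 0], [0, 0, 0]],
    [[0, 0, 0], [0, 0, 0]],
    [[0, 0, 0], [0, 0, 0]],
  ],
  jaw=-0.4,
  newtons=25,
)

```text
time: 8.43
ee_pos: [0.5221, -0.0964, 0.0123]
ee_rot: [0.002, 0.629, 0.777, 0.001]
contact_force: [-0.4, 0.1, 4.7]
opening: 0.531
```

```bash
python3 -c "
from h import *
go(.534,.0,.13,3.9)"
```

```text
t 8.43 pos [ 0.5221 -0.0964  0.0123] F [-0.4  0.1  4.7] open 0.531 q [-0.29  0.16  1.68  0.    1.29 -0.5 ] 
 shift [ 2.29  0.81 -2.94] turn [0.05 0.02 1.62]
```

Emit:
jog_arm(
  steps=[
    [[0, 0, -0.4], [0, 0, 0]],
    [[0, 0, -1.2], [0, 0, 0]],
    [[0, 0, -2.0], [0, 0, 0]],
    [[0, 0, -2.8], [0, 0, 0]],
    [[0, 0, -3.1], [0, 0, 0]],
  ],
)

```text
time: 8.85
ee_pos: [0.5227, -0.0968, 0.1397]
ee_rot: [0.005, 0.629, 0.777, 0.002]
contact_force: [0.7, 0.1, -0.8]
opening: 0.533
```

Emit:
jog_arm(
  steps=[
    [[0.5, 0.15, 0], [0, 0, 0.4]],
    [[1.2, 0.4, 0], [0, 0, 0.9]],
    [[1.9, 0.7, 0], [0, 0, 1.4]],
    [[2.3, 0.8, 0], [0, 0, 1.6]],
    [[2.3, 0.8, 0], [0, 0, 1.6]],
  ],
)

```text
time: 9.27
ee_pos: [0.5319, 0.0037, 0.1328]
ee_rot: [-0.001, 0.681, 0.733, 0.0]
contact_force: [-0.1, -0.4, -0.9]
opening: 0.527
```

Emit:
jog_arm(
  steps=[
    [[0, 0, 0], [0, 0, 0]],
    [[0, 0, 0], [0, 0, 0]],
  ],
)

```text
time: 9.43
ee_pos: [0.5319, -0.0, 0.133]
ee_rot: [-0.0, 0.682, 0.731, -0.001]
contact_force: [0.1, -0.5, -0.6]
opening: 0.53
```

```bash
cat > cap.py <<'E'
from h import *
import sys
p,W=snap("side");cv2.imwrite(f"pics/{sys.argv[1]}.png",cv2.resize(p[160:320,220:380,::-1],None,fx=3,fy=3))
go(.534,.0,.137,3.9);c=get_obs()["ee_pos"]
b=sel(W,(c[0]-.024,c[0]+.024),(c[1]-.03,c[1]+.05),(.115,.19))
t=b[(b[:,1]>c[1]+.01)];fy=np.percentile(t[:,1],98)
f=sel(W,(c[0]-.04,c[0]+.04),(fy-.004,fy+.004),(.11,.19));print("face y",fy,"x",np.percentile(f[:,0],[2,98]),"z",np.percentile(f[:,2],[2,98]))
u=t[(t[:,1]<fy-.006)];print("top z",np.percentile(u[:,2],[50,90]),"face yaw", np.degrees(np.arctan(np.polyfit(f[:,0],f[:,1],1)[0])))
E
python3 cap.py s3
```

```text
t 9.48 pos [ 5.320e-01 -3.000e-04  1.331e-01] F [-0.3 -0.3  0.1] open 0.534 q [-0.11  0.07  1.53 -0.    1.54 -0.18] 
 shift [ 0.    0.05 -0.1 ] turn [-0.01  0.01  0.01]
face y 0.031007062951063126 x [0.50979482 0.5554637 ] z [0.12084698 0.17113007]
top z [0.16934242 0.17129395] face yaw 3.5395342125472444
```

View pics/s3.png

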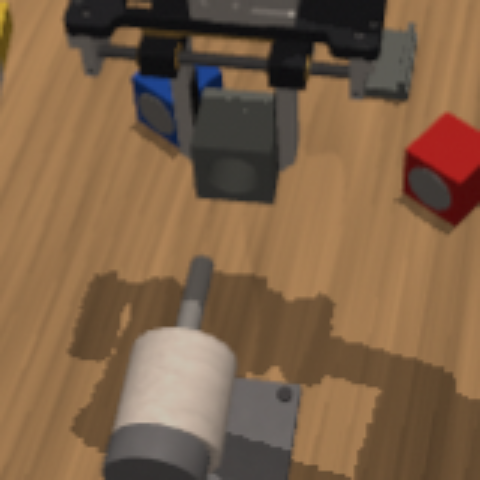

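The side view shows the cap at (238,160) with its hole at (233,180), facing the rod tip at (202,262), and the roll against the flange. Correct by 2 mm sideways and 3 mm up, then advance.

Emit:
jog_arm(
  steps=[
    [[0.2, 0.05, -0.08], [0, 0, 0]],
    [[0.6, 0.05, -0.08], [0, 0, 0]],
    [[1.0, 0.05, -0.08], [0, 0, 0]],
    [[1.3, 0.05, -0.08], [0, 0, 0]],
    [[1.3, 0.05, -0.08], [0, 0, 0]],
  ],
)

```text
time: 9.9
ee_pos: [0.5305, 0.0542, 0.1369]
ee_rot: [-0.0, 0.681, 0.732, 0.0]
contact_force: [0.0, -0.3, -0.4]
opening: 0.526
```

```bash
python3 cap.py s4
```

```text
t 9.95 pos [0.5306 0.0531 0.1368] F [-0.3 -1.3 -0.4] open 0.533 q [-0.01  0.07  1.52 -0.    1.55 -0.08] 
 shift [-1.33 -0.01 -0.  ] turn [0.   0.   0.04]
face y 0.09958386216389367 x [0.52483938 0.53705843] z [0.15112626 0.15666453]
top z [0.16472769 0.17475994] face yaw 2.257228890937
```

Emit:
jog_arm(
  steps=[
    [[0.3, 0, 0], [0, 0, 0]],
    [[0.6, 0, 0], [0, 0, 0]],
    [[0.9, 0, 0], [0, 0, 0]],
    [[1.15, 0, 0], [0, 0, 0]],
    [[1.25, 0, 0], [0, 0, 0]],
  ],
)

```text
time: 10.37
ee_pos: [0.5268, 0.1043, 0.1367]
ee_rot: [-0.0, 0.681, 0.732, 0.0]
contact_force: [0.1, 0.3, -1.3]
opening: 0.529
```

Emit:
jog_arm(
  steps=[
    [[0.05, 0, 0], [0, 0, 0]],
    [[0.1, 0, 0], [0, 0, 0]],
    [[0.15, 0, 0], [0, 0, 0]],
    [[0.15, 0, 0], [0, 0, 0]],
  ],
)

```text
time: 10.7
ee_pos: [0.5266, 0.1086, 0.1366]
ee_rot: [0.0, 0.682, 0.731, -0.0]
contact_force: [0.7, -0.9, 0.3]
opening: 0.532
```

Emit:
jog_arm(
  steps=[
    [[0.03, 0, 0], [0, 0, 0]],
    [[0.06, 0, 0], [0, 0, 0]],
    [[0.08, 0, 0], [0, 0, 0]],
    [[0.08, 0, 0], [0, 0, 0]],
  ],
)

```text
time: 11.03
ee_pos: [0.5264, 0.1117, 0.1367]
ee_rot: [0.0, 0.682, 0.731, -0.0]
contact_force: [0.1, 0.5, -1.2]
opening: 0.537
```

Emit:
jog_arm(
  steps=[
    [[0.03, 0, 0], [0, 0, 0]],
    [[0.06, 0, 0], [0, 0, 0]],
    [[0.06, 0, 0], [0, 0, 0]],
  ],
)

```text
time: 11.28
ee_pos: [0.5264, 0.1129, 0.1366]
ee_rot: [0.001, 0.682, 0.731, -0.001]
contact_force: [1.2, -4.0, -0.8]
opening: 0.53
```

A reaction of -4 N along y means the cap has bottomed. One more small nudge to confirm, then lower it onto the rod and release.

Emit:
jog_arm(
  steps=[
    [[0.05, 0, 0], [0, 0, 0]],
    [[0.05, 0, 0], [0, 0, 0]],
    [[0.05, 0, 0], [0, 0, 0]],
  ],
)

```text
time: 11.53
ee_pos: [0.5264, 0.1129, 0.1365]
ee_rot: [0.002, 0.683, 0.731, -0.002]
contact_force: [0.7, -8.2, -1.1]
opening: 0.533
```

Emit:
jog_arm(
  steps=[
    [[-0.04, 0, 0.0], [0, 0, 0]],
    [[-0.04, 0, 0.07], [0, 0, 0]],
    [[-0.04, 0, 0.14], [0, 0, 0]],
    [[-0.04, 0, 0.2], [0, 0, 0]],
    [[-0.04, 0, 0.2], [0, 0, 0]],
  ],
)

```text
time: 11.95
ee_pos: [0.5271, 0.1129, 0.1293]
ee_rot: [0.002, 0.682, 0.731, -0.0]
contact_force: [1.5, -5.7, 0.1]
opening: 0.529
```

Run:
```python
from h import *
go(.5264,.113,.13,3.9)
p,W=snap("side")
for x in(.515,.527,.54):
    b=sel(W,(x-.005,x+.005),(.08,.24),(.12,.19));print(x,[(int(y*1000),round(float(np.percentile(q[:,2],90)),3)) for y in np.arange(.09,.235,.008) if len(q:=b[abs(b[:,1]-y)<.004])>3])
```

```text
t 11.95 pos [0.5271 0.1129 0.1293] F [ 1.5 -5.7  0.1] open 0.529 q [ 0.11  0.09  1.52 -0.    1.53  0.04] 
 shift [ 0.   -0.02 -0.02] turn [0.03 0.04 0.01]
0.515 [(98, 0.168), (106, 0.167), (114, 0.168), (122, 0.168), (130, 0.168), (138, 0.167), (154, 0.165), (162, 0.166), (170, 0.166), (178, 0.167), (186, 0.167), (194, 0.167), (202, 0.167), (210, 0.166), (218, 0.175), (226, 0.176), (234, 0.175)]
0.527 [(90, 0.167), (98, 0.168), (106, 0.168), (114, 0.168), (122, 0.168), (130, 0.167), (138, 0.167), (146, 0.164), (154, 0.167), (162, 0.168), (170, 0.168), (178, 0.168), (186, 0.168), (194, 0.168), (202, 0.167), (210, 0.168), (218, 0.177), (226, 0.177), (234, 0.176)]
0.54 [(90, 0.167), (98, 0.168), (106, 0.167), (114, 0.167), (122, 0.168), (130, 0.167), (138, 0.168), (146, 0.166), (154, 0.165), (162, 0.166), (170, 0.166), (178, 0.165), (186, 0.165), (194, 0.165), (202, 0.165), (210, 0.164), (218, 0.172), (226, 0.172), (234, 0.172)]
```

The position held still while the force rose to 8 N, so the cap is home. Its front face is near y = 0.142 and its top at 0.168. Release.

Emit:
jog_arm(
  steps=[
    [[-0.06, 0, 0.03], [0, 0, 0]],
    [[-0.06, 0, 0.03], [0, 0, 0]],
    [[-0.06, 0, 0.03], [0, 0, 0]],
    [[-0.06, 0, 0.03], [0, 0, 0]],
  ],
)

```text
time: 12.33
ee_pos: [0.527, 0.1127, 0.1282]
ee_rot: [0.0, 0.682, 0.732, 0.001]
contact_force: [-0.4, -0.8, 4.1]
opening: 0.529
```

Emit:
jog_arm(
  steps=[
    [[0, 0, 0], [0, 0, 0]],
    [[0, 0, 0], [0, 0, 0]],
    [[0, 0, 0], [0, 0, 0]],
    [[0, 0, 0], [0, 0, 0]],
    [[0, 0, 0], [0, 0, 0]],
  ],
  jaw=0.8,
)

```text
time: 12.75
ee_pos: [0.5261, 0.1122, 0.127]
ee_rot: [-0.0, 0.682, 0.731, -0.0]
contact_force: [0.9, 0.5, -0.1]
opening: 0.853
```

Emit:
jog_arm(
  steps=[
    [[0, 0, -0.4], [0, 0, 0]],
    [[0, 0, -1.0], [0, 0, 0]],
    [[0, 0, -1.8], [0, 0, 0]],
    [[0, 0, -2.6], [0, 0, 0]],
    [[0, 0, -3], [0, 0, 0]],
  ],
)

```text
time: 13.17
ee_pos: [0.5275, 0.1123, 0.2518]
ee_rot: [0.002, 0.682, 0.731, 0.002]
contact_force: [0.1, -0.9, -0.0]
opening: 0.898
```

Emit:
jog_arm(
  steps=[
    [[-1, 0, 0], [0, 0, 0]],
    [[-2, 0, 0], [0, 0, 0]],
    [[-3, 0, 0], [0, 0, 0]],
    [[-3.5, 0, 0], [0, 0, 0]],
    [[-3.5, 0, 0], [0, 0, 0]],
  ],
)

```text
time: 13.58
ee_pos: [0.5362, -0.0314, 0.247]
ee_rot: [0.0, 0.684, 0.73, -0.001]
contact_force: [-0.8, -0.3, 0.7]
opening: 0.9
```

Run:
```python
from h import *
go(.5264,.113,.13,3.9)
p,W=snap("side");t,Wt=snap("top")
cv2.imwrite("pics/fin.png",cv2.resize(np.hstack([t[100:300,120:320],p[150:350,180:380]])[:,:,::-1],None,fx=2,fy=2))
b=sel(W,(.522,.532),(.08,.24),(.12,.19));print([(int(y*1000),round(float(np.percentile(q[:,2],90)),3)) for y in np.arange(.09,.235,.008) if len(q:=b[abs(b[:,1]-y)<.004])>3])
for w in(W,Wt): print("cap",rect(sel(w,(.48,.58),(.08,.147),(.16,.175))),"nar",rect(sel(w,(.6,.69),(-.31,-.23),(.06,.09))))
```

```text
t 13.58 pos [ 0.5362 -0.0314  0.247 ] F [-0.8 -0.3  0.7] open 0.9 q [-0.16  0.05  1.32 -0.    1.76 -0.23] 
 shift [ 3.62 -0.01  2.92] turn [-0.01  0.02 -0.04]
[(90, 0.166), (98, 0.166), (106, 0.166), (114, 0.166), (122, 0.166), (130, 0.167), (138, 0.166), (146, 0.159), (154, 0.168), (162, 0.168), (170, 0.168), (178, 0.168), (186, 0.168), (194, 0.168), (202, 0.168), (210, 0.167), (218, 0.177), (226, 0.177), (234, 0.176)]
cap (array([527.4, 116.3]), array([50. , 52.2]), 4.5, 782, array([161.2, 165.1, 168.5])) nar (array([ 644.1, -272.4]), array([27.6, 49.8]), 86.4, 178, array([61.5, 72.6, 78.3]))
cap (array([526.8,  99.4]), array([49.7, 19. ]), 2.8, 196, array([160.5, 165.3, 170.2])) nar (array([ 645.6, -273.4]), array([25.9, 55. ]), 84.3, 270, array([61.7, 74.6, 81.1]))
```

View pics/fin.png

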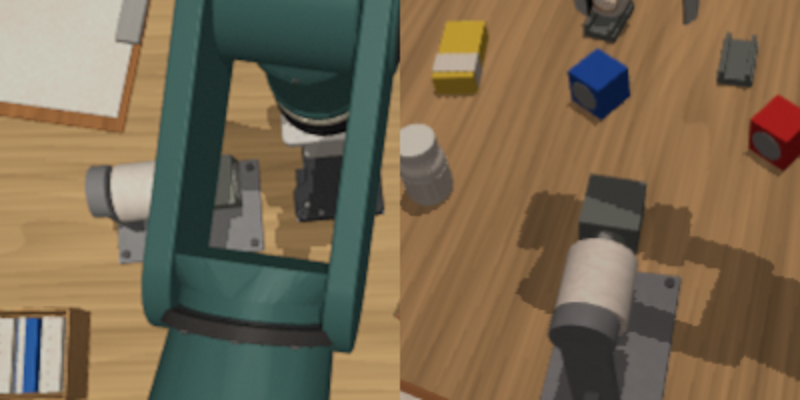

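The final views show the cap on the rod end at (612,210) in the crop, outside the roll, which sits against the flange at (600,275). Both are level and the gripper is well clear, so I'm handing in.

```bash
python3 -c "
from bench import *
print(hand_in())"
```

```text
the job is handed in; nothing more can be done
None
```

The wide roll is threaded on the rod up to the flange, the grey end cap is pushed home on the free end, and the gripper is open and clear. I handed the job in at about 13.7 s on the robot's clock; no verdict was reported.

Last checks before handing in:
- **Wide roll:** it spans about y 0.155 to 0.215, so its centre is about 88 mm in from the free end. It hangs level, with its top at 0.168 m.
- **End cap:** its centre is about 19 mm in from the tip, within a few mm of the rod's line sideways and 9 mm below its axis, hanging on the rod as expected. Its yaw is about 4.5°, against 3.9° for the rod. While pushing, the force rose to 8 N with no further movement, so it had bottomed.
- **Narrow roll:** it stayed within about 1 mm of where it started.
- **Contact:** the wrist force read about zero.

The final top view disagreed on the cap, giving its centre as y 0.099, because the arm hid about half of it from that camera. I relied on the side camera there. No other check failed or disagreed.

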